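# Change over the push-pull squeeze bottle

## Robot

A 6-joint arm with a two-finger parallel gripper is mounted at the origin on a cart in front of the work surface, level with it; the furniture and walls round the work are solid. World frame = base frame: x ahead of the robot, y to its left, z up, the work surface at z = 0. Lengths are in m, angles in rad, forces in N, time in s.
With the tool pointing down it reaches from about 0.35 to 0.775 m from the base axis. Payload 7.3 kg.
Tool frame: the origin (TCP) lies at the very end of the fingers, on their centre line; the grasp point (between the pads) lies 19 mm behind it; z points along the fingers, y is the direction in which the jaws open and shut (so a half turn about z gives the same grasp; the last joint's range is limited). The gripper opens to 92 mm and grips with 3 to 60 N. Pads are 19 mm wide; open, the fingers measure 130 mm over their backs; the gripper's body (75 mm by 190 mm) begins 47 mm behind the grasp point.
Start: joints at [1.146, 0.342, 1.524, -0, 1.275, -0.146], TCP at [0.144, 0.505, 0.227] pointing down, gripper open.
Joint ranges: [-2.53, 2.53], [-0.77, 2.02], [0.04, 2.7], [-1, 4.14], [0.28, 2.66], [-3.11, 3.11]. Speed limits (rad/s): [2.57, 2.57, 3.14, 3.14, 3.14, 3.14].

## Interface

Orientations are given as a unit quaternion [w, x, y, z].
In Python, from bench import ctrl gives the robot as it stands.
- The arm moves only by the shell command python3 -m pendant 'ROWS' [FORCE]. ROWS is JSON, a list of rows, each a list of 7 numbers: the shift along the tool's x, y, z in mm, then the turn, a rotation vector about the tool's x, y, z in rad, then the closure, from 0 (fully open) to 1 (shut). A call has 1 to 20 rows; each row shifts and turns the pose as measured when the row begins, along the tool's axes as they then stand; what a row does not reach is not made up. A row lasts 1/10 s, in which the tool goes at most 50 mm and 8.59 degrees, less where a joint would pass 70% of its speed; a pose out of reach is approached as far as the arm can. A call is refused whole if a number of a shift passes 50 or a number of a turn 0.15, either way. A call with a gripper value outside its range is refused whole. The fingers move at their own pace and stop on an object; FORCE is the grip in N (left out, the last holds). Time passes only in rows, so rows that do not move let the fingers close. It gives the time, the measured TCP pose, the force and the opening at its end, in the units of the state.
- ctrl.state(): the state, without advancing time (a new reading comes with each control period).
- ctrl.grab_frame(name): name is "side" or "top"; returns the picture (400x640x3 uint8, red, green, blue); there is no depth.
- ctrl.calibration(name): a dict with "fov_y" (degrees; the focal length in pixels is half the picture's height over the tangent of half this angle, whatever the lens; pixels are square), "cx", "cy" (the principal point, pixels), "position" and "attitude" of the camera in the world. Camera axes: x right, y up, looking along -z (the intrinsics and any distortion apply to the point x, -y, -z); pixel columns grow to the right and rows downward; lengths in m; the calibration is good to about 2 mm. A picture is of the moment at which its call begins. calibration takes no time and is no camera call.
- ctrl.close_job(): hands the job in, once; it reports no verdict.
Trained networks look in the newest picture that a camera, given by its name, has taken for a name from the list of things; names that differ only in an ending like _2 or _b are one class to them, and where a whole thing is asked for, a point or a joint stands for the part that bears it (a point fixed in the world has none). Each returns a list of dicts, best first, with "conf" (0 to 1); they miss things now and then, are a little off and sometimes report something else, mostly with a low value. They report only what shows in the picture. A call takes as long as a camera call. They do not tell look-alikes from the thing itself.
- ctrl.spot_in(thing, camera): "bbox" ([left, top, right, bottom] in pixels, round what is visible of it).
- ctrl.place_of(thing, camera): "uv" ([column, row] in pixels: a listed point, or the origin of a listed thing).
The state is a dict: "t": time; "joint_pos": joint angles; "dq": joint speeds; "tau": joint torques, N m; "tcp_pos": TCP position; "eef_rot": TCP orientation; "wrist_force": force on the tool from outside, world axes, zero at the start; "ft_torque": the same for the moment, N m; "grip_width": finger opening in m.
Only numpy, scipy, OpenCV 4.12 (cv2) and the standard library are available. Lean on these libraries where they do the work, as an engineer would, in place of code of your own. Each camera call takes 0.05 s, during which the arm holds its last target.

## Task

The bottle with the red cap is empty and was left open: press its cap down until it clicks shut, leaving the bottle standing where it is. Slide the full bottle with the blue cap, still shut, into the metal bench holder, its foot under the two lips and fully home against the back stop, and then pull its cap up until it clicks open. Keep both bottles upright and leave the loose dropper bottle and the marker pen as they are.

Things in the scene. Friction and masses are not known exactly. Their poses are not given: they have to be found in the camera images.
- holder: Fixed aluminium holder, 110 x 116 x 20 mm, mouth towards the robot: two lipped rails and a back stop, no floor (the bottle slides on the worktop). Origin: on the worktop, where the bottle's centre is when home (stop face at x = +33 mm). x points level into the holder, y to the left rail. Rail inner faces y = +-35 mm; lip inner edges y = +-25 mm, 11 mm clear below, top z = 17 mm.
- holder_mouth (a point): Point on the worktop in front of the holder's mouth, on its x axis at x = -105 mm: set the foot down here, centred, and move it in, sliding or a mm or two above the worktop (no entry from above; pushed high up, the bottle tips). Rails and lips begin at about x = -40 mm; from there the mouth flares outwards to y = +-50 mm at x = -65 mm.
- red_bottle: White squeeze bottle with a red band and red push-pull cap, 115.5 mm tall when shut, 0.15 to 0.32 kg, upright. Grey round foot 64 mm across, 6 mm thick; body 43 mm across from z = 9 to 66 mm, cone shoulder to 24 mm at z = 77, neck 26 mm to z = 85. Origin: centre of the foot's underside; z up its axis. Empty and left open. It may stand on the left or the right of the holder.
- blue_bottle: White squeeze bottle with a blue band and blue push-pull cap, 115.5 mm tall when shut, 0.15 to 0.32 kg, upright. Grey round foot 64 mm across, 6 mm thick; body 43 mm across from z = 9 to 66 mm, cone shoulder to 24 mm at z = 77, neck 26 mm to z = 85. Origin: centre of the foot's underside; z up its axis. Full and shut. It stands on the other side of the holder.
- red_cap (a joint): Travel of the red cap along the bottle's axis, in m: 0 = shut (pressed fully down), 0.014 = open (pulled fully up, hard stop). The cap cannot come off. A click detent holds it at either end: about 9 N up or down carries it past the middle, then it snaps on by itself. Starts open.
- blue_cap (a joint): Travel of the blue cap along the bottle's axis, in m: 0 = shut (pressed fully down), 0.014 = open (pulled fully up, hard stop). The cap cannot come off. A click detent holds it at either end: about 9 N up or down carries it past the middle, then it snaps on by itself. Starts shut. Pulling it up lifts a bottle that is not held down.
- red_cap_top (a point): Centre of the red cap's flat top. The cap is a ribbed cylinder 28 mm across and 30 mm tall reaching down from this point, coaxial with the bottle. The point is 115.5 mm above the foot's underside when shut, 129.5 mm when open. The bottle may be carried by its shut cap.
- blue_cap_top (a point): Centre of the blue cap's flat top. The cap is a ribbed cylinder 28 mm across and 30 mm tall reaching down from this point, coaxial with the bottle. The point is 115.5 mm above the foot's underside when shut, 129.5 mm when open. The bottle may be carried by its shut cap.
- dropper_c: Bystander: loose small brown dropper bottle with a yellow cap, 25 mm across, 66 mm tall. Origin: centre of its underside.
- marker_1: Bystander: loose white felt marker with a red end, 126 mm long, 13 mm thick, lying on the worktop along its own y axis. Origin: under its middle.
Not all that is in view belongs to the job. Several things have the shape of the holder; the one meant has the colours described above.

How it is judged:
On the way, in this order (a step that is already met when the one before it is completed fails the run):
1. the blue-capped bottle stands home in the holder with its cap still shut (horizontal distance between blue_bottle and holder below 0.01 m and height (world z) of blue_bottle below 0.008 m and value of joint blue_cap below 0.004 m), for 0.2 s.
2. its cap is pulled open in the holder (horizontal distance between blue_bottle and holder below 0.01 m and value of joint blue_cap above 0.0115 m), for 0.2 s.
At the end, for the whole second after the job is handed in: Red cap within 2.5 mm of shut, its bottle upright on the worktop within 50 mm of its start; the blue-capped bottle upright on the worktop in the holder, centre within 10 mm of the home point, cap open at least 11.5 mm; both at rest (all of step 2 and value of joint red_cap below 0.0025 m and height (world z) of each of blue_bottle, red_bottle below 0.003 m and angle between each of blue_bottle, red_bottle's own z axis and vertical below 0.06 rad and distance of red_bottle from where it was at the start of the episode below 0.05 m and linear speed of each of red_bottle, blue_bottle below 0.02 m/s); the robot touches nothing.
It fails at once if a bottle is tipped by more than about 30 degrees (angle between any of red_bottle, blue_bottle's own z axis and vertical above 0.52 rad).
It fails at once if the dropper bottle or the marker is moved more than 40 mm or the dropper bottle is knocked over (distance of any of dropper_c, marker_1 from where it was at the start of the episode above 0.04 m or angle between dropper_c's own z axis and vertical above 0.5 rad).
It also fails if it takes over 54 s, if anything falls off the work surface, if the arm or the gripper's body presses on something with over 40 N, if the wrist force passes 120 N, or if a joint passes its speed limit or range.

## Working session

There is one attempt and no reset: what is moved stays moved. The work goes in short steps, Python scripts to look and compute and a shell command to move; the robot and the scene stay as the last step left them, time stands still between calls to the robot, and variables do not carry over. Pictures are saved under pics/ and viewed, and the job is handed in when it is done.

```bash
ls; mkdir -p pics
python3 - <<'E'
from bench import ctrl
import cv2
print(ctrl.state())
for n in ("side","top"):
    im=ctrl.grab_frame(n); cv2.imwrite(f"pics/{n}0.png",im[:,:,::-1]); print(ctrl.calibration(n))
    for t in ["holder","holder_mouth","red_bottle","blue_bottle","red_cap_top","blue_cap_top","dropper_c","marker_1"]:
        print(n,t,[(round(d['conf'],2),[round(float(x)) for x in d['uv']]) for d in ctrl.place_of(t,n)][:4])
E
```

```text
pics
{'t': 0.0, 'joint_pos': array([ 1.14596235e+00,  3.42755459e-01,  1.52501995e+00, -1.63167309e-05,
        1.27536784e+00, -1.46022545e-01]), 'dq': array([ 0.0005058 , -0.001716  , -0.00089248, -0.00028019,  0.00028817,
       -0.00100612]), 'tau': array([-4.57344740e-04, -4.31244314e+01, -2.44219261e+01,  7.15784915e-02,
        5.61089139e-02, -1.42144786e-04]), 'tcp_pos': array([0.14431514, 0.50435944, 0.22602694]), 'eef_rot': array([-2.10812248e-04,  1.38952221e-01,  9.90298783e-01, -7.46128115e-04]), 'wrist_force': array([-0.0114972 ,  0.50973945,  0.51375536]), 'ft_torque': array([ 0.02782988, -0.02531958,  0.00653062]), 'grip_width': 0.09180540098601586}
{'fov_y': 50.472676667714865, 'cx': 322.16241109651713, 'cy': 201.9416465363356, 'position': array([0.22621293, 1.2063265 , 0.73338874]), 'attitude': array([-0.10712463, -0.06619046,  0.51361194,  0.84873194])}
side holder [(0.92, [360, 215]), (0.81, [311, 231]), (0.69, [368, 178])]
side holder_mouth [(0.92, [385, 227]), (0.71, [338, 242]), (0.56, [391, 180])]
side red_bottle [(0.54, [354, 195])]
side blue_bottle [(0.84, [328, 265])]
side red_cap_top [(0.42, [358, 163])]
side blue_cap_top [(0.51, [332, 231]), (0.33, [312, 231]), (0.28, [328, 264]), (0.2, [356, 163])]
side dropper_c [(0.64, [310, 192])]
side marker_1 [(0.49, [307, 307])]
{'fov_y': 43.21729661432282, 'cx': 321.4590138285882, 'cy': 199.65453077206806, 'position': array([-0.38971357,  0.15745447,  1.47613592]), 'attitude': array([-0.60774575, -0.18941225,  0.22050483,  0.73901673])}
top holder [(0.91, [449, 210]), (0.75, [301, 208]), (0.71, [347, 238])]
top holder_mouth []
top red_bottle [(0.76, [396, 217])]
top blue_bottle []
top red_cap_top [(0.48, [397, 194])]
top blue_cap_top []
top dropper_c [(0.58, [372, 181])]
top marker_1 []
```

View pics/side0.png

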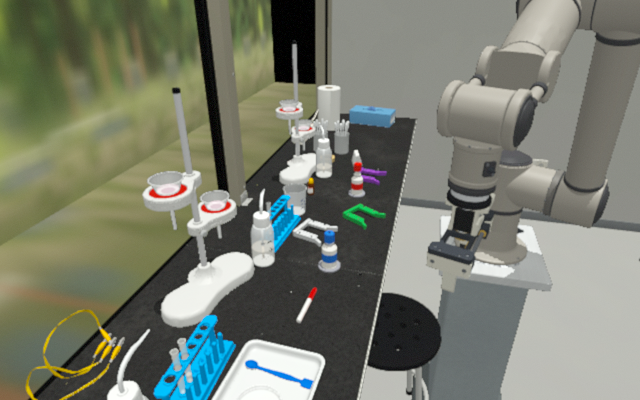

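View pics/top0.png

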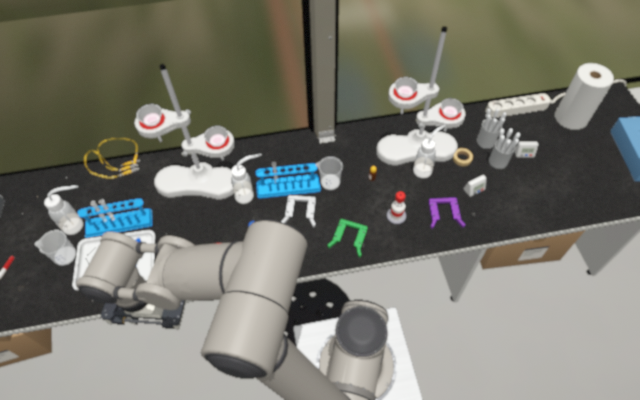

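The side picture shows the aluminium holder near (315,230), the blue bottle at (328,265), the red bottle at (356,193) and the marker at (307,305). The green and purple holders are decoys. In the top picture the arm hides the blue bottle.

```bash
cat > h.py <<'E'
from bench import ctrl
import numpy as np, cv2
from scipy.spatial.transform import Rotation as R
def cam(n):
    c=ctrl.calibration(n); q=c['attitude']; M=R.from_quat([q[1],q[2],q[3],q[0]]).as_matrix()
    return c,M,200/np.tan(np.radians(c['fov_y']/2))
def onz(n,uv,z):
    c,M,f=cam(n); d=M@np.array([(uv[0]-c['cx'])/f,-(uv[1]-c['cy'])/f,-1]); p=c['position']
    return p+d*(z-p[2])/d[2]
def proj(n,P):
    c,M,f=cam(n); v=M.T@(np.asarray(P)-c['position']); return np.array([c['cx']+f*v[0]/-v[2], c['cy']-f*v[1]/-v[2]])
def shot(n,name,box=None,s=1):
    im=ctrl.grab_frame(n)
    o=im[:,:,::-1]
    if box: o=o[box[1]:box[3],box[0]:box[2]]
    o=cv2.resize(o,None,fx=s,fy=s,interpolation=cv2.INTER_CUBIC); cv2.imwrite('pics/'+name,o); return im
E
python3 - <<'E'
from h import *
np.set_printoptions(precision=4,suppress=True)
print(ctrl.calibration('side').keys())
for n in('side','top'):
    for t,z in [("holder",0),("holder_mouth",0),("red_bottle",0),("blue_bottle",0),("red_cap_top",.1295),("blue_cap_top",.1155),("dropper_c",0),("marker_1",0)]:
        for d in ctrl.place_of(t,n): print(n,t,round(d['conf'],2),np.round(d['uv'],1),onz(n,d['uv'],z)[:2])
im=shot('side','s1.png',(270,130,410,330),4 and 3)
im=shot('top','t1.png',(230,150,490,280),3)
E
```

```text
dict_keys(['fov_y', 'cx', 'cy', 'position', 'attitude'])
side holder 0.92 [359.9 215.1] [ 0.4244 -0.0862]
side holder 0.81 [311.2 231. ] [0.5614 0.0586]
side holder 0.69 [367.8 177.6] [ 0.4478 -0.4099]
side holder_mouth 0.92 [385. 227.] [ 0.3289 -0.0268]
side holder_mouth 0.71 [337.8 241.6] [0.4625 0.0995]
side holder_mouth 0.56 [390.7 179.8] [ 0.3525 -0.4112]
side red_bottle 0.54 [353.6 194.9] [ 0.4753 -0.2366]
side blue_bottle 0.84 [328.  264.8] [0.4632 0.2269]
side red_cap_top 0.42 [357.8 163.3] [ 0.4649 -0.243 ]
side blue_cap_top 0.51 [331.6 230.9] [0.4538 0.2249]
side blue_cap_top 0.33 [312.  230.6] [0.507  0.2368]
side blue_cap_top 0.28 [327.8 264.2] [0.4269 0.3789]
side blue_cap_top 0.2 [356.5 162.6] [ 0.4765 -0.2823]
side dropper_c 0.64 [310.3 191.7] [ 0.6445 -0.2225]
side marker_1 0.49 [307.1 306.7] [0.472  0.4133]
top holder 0.91 [448.9 209.7] [ 0.4556 -0.4368]
top holder 0.75 [301.1 207.7] [0.5646 0.0634]
top holder 0.71 [347.1 237.6] [ 0.4167 -0.0677]
top red_bottle 0.76 [396.  217.1] [ 0.4625 -0.2496]
top red_cap_top 0.48 [397.4 194.4] [ 0.47   -0.2416]
top dropper_c 0.58 [372.5 180.7] [ 0.6281 -0.2084]
```

Run:
```python
import cv2
print(cv2.imread('pics/s1.png').shape)
```

```text
(600, 420, 3)
```

View pics/s1.png

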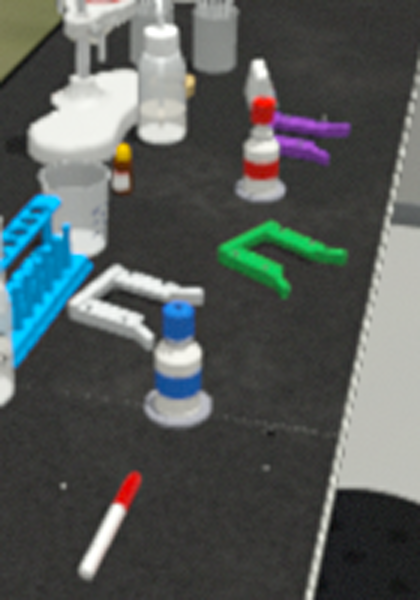

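View pics/t1.png

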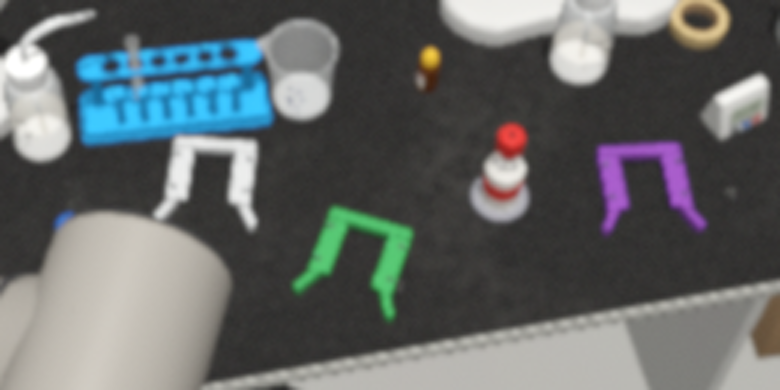

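```bash
python3 -m pendant '[[-41,-24,0,0,0,0,1],[-41,-24,0,0,0,0,1],[-41,-24,0,0,0,0,1],[-41,-24,0,0,0,0,1],[-41,-24,0,0,0,0,1],[-41,-24,0,0,0,0,1],[-41,-24,0,0,0,0,1],[-41,-24,0,0,0,0,1],[-41,-24,0,0,0,0,1],[-16,-46,0,0,0,0,1],[-16,-46,0,0,0,0,1],[-16,-46,0,0,0,0,1],[-16,-46,0,0,0,0,1],[-16,-46,0,0,0,0,1]]' 40
```

```text
t: 3.2
tcp_pos: [0.4677, -0.0595, 0.2261]
eef_rot: [0.003, 0.133, 0.991, 0.003]
wrist_force: [1.3, -0.3, 0.9]
grip_width: 0.0003
```

```bash
python3 -m pendant '[[-12,-44,0,0,0,0,1],[-12,-44,0,0,0,0,1],[-12,-44,0,0,0,0,1],[-12,-44,0,0,0,0,1],[0,0,0,0,0,0,1]]'
python3 - <<'E'
from h import *
np.set_printoptions(precision=4,suppress=True)
S=shot('side','s2.png',(270,130,410,330),3)
T=shot('top','t2.png',(200,160,460,280),3)
cv2.imwrite('pics/s2full.png',S[:,:,::-1]);cv2.imwrite('pics/t2full.png',T[:,:,::-1])
for n in('side','top'):
    for t,z in [("holder",0),("holder_mouth",0),("blue_bottle",0),("blue_cap_top",.1155),('red_cap_top',.1295)]:
        for d in ctrl.place_of(t,n): print(n,t,round(d['conf'],2),np.round(d['uv'],1),onz(n,d['uv'],z)[:2])
s=ctrl.state();print(s['t'],s['tcp_pos'])
print(proj('side',s['tcp_pos']),proj('top',s['tcp_pos']))
E
```

```text
t: 3.7
tcp_pos: [0.4662, -0.2555, 0.2255]
eef_rot: [0.005, 0.136, 0.991, 0.002]
wrist_force: [1.1, 0.4, 0.5]
grip_width: 0.0001
side holder 0.79 [366.9 177. ] [ 0.4524 -0.415 ]
side holder 0.78 [362.6 213.7] [ 0.4169 -0.0985]
side holder 0.64 [308.6 231.7] [0.5685 0.065 ]
side holder_mouth 0.98 [338.9 244. ] [0.4561 0.1121]
side holder_mouth 0.67 [389.4 181.2] [ 0.3561 -0.3961]
side holder_mouth 0.39 [310.7 192.9] [ 0.6401 -0.2128]
side blue_bottle 0.87 [326.3 266.6] [0.4658 0.2366]
side blue_cap_top 0.53 [330.7 229.5] [0.458  0.2183]
side red_cap_top 0.62 [359.3 163.2] [ 0.4597 -0.2453]
top holder 0.84 [348.4 233. ] [ 0.4331 -0.0758]
top holder 0.63 [299.6 206.7] [0.5697 0.0678]
top holder 0.62 [448.3 211.5] [ 0.449  -0.4324]
top blue_bottle 0.8 [258.1 243.1] [0.4543 0.2275]
top blue_cap_top 0.66 [254.2 222. ] [0.4661 0.2249]
top red_cap_top 0.61 [398.2 193.4] [ 0.4732 -0.2452]
4.3 [ 0.4668 -0.2498  0.226 ]
[358.5817 137.825 ] [403.8323 176.9936]
```

View pics/s2.png

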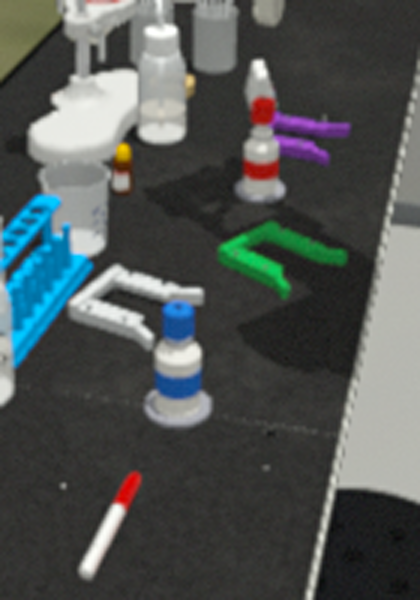

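View pics/t2.png

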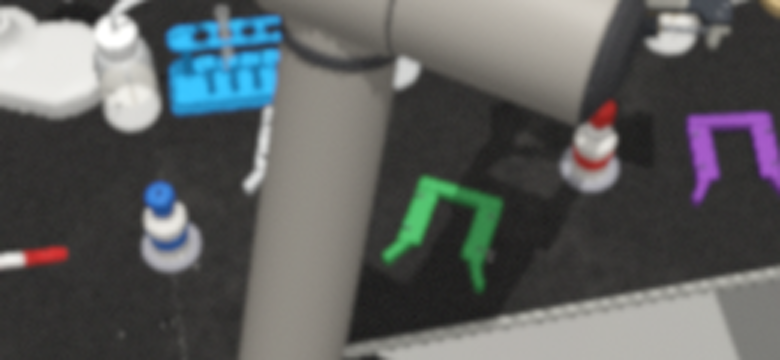

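View pics/s2full.png

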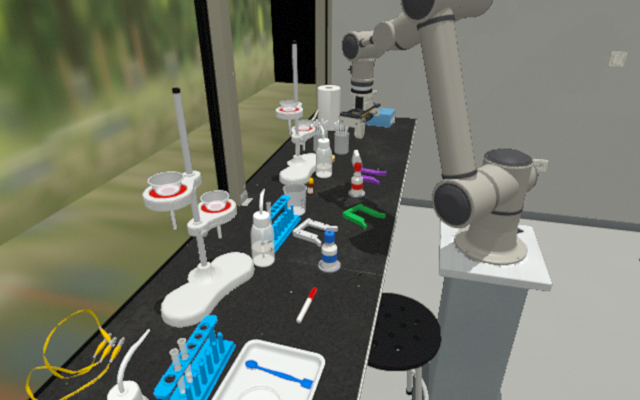

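View pics/t2full.png

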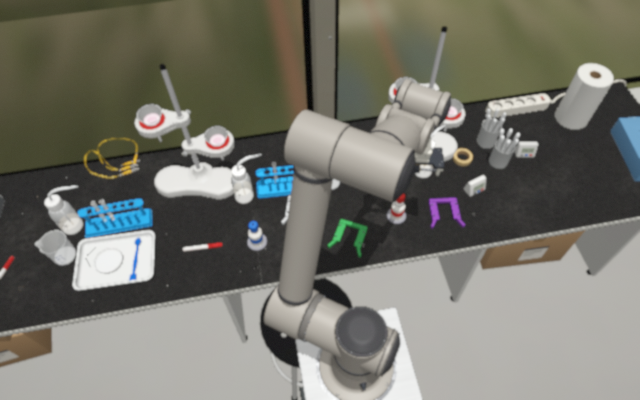

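```bash
cat > seg.py <<'E'
from h import *
np.set_printoptions(precision=4,suppress=True)
def blob(im,box,col):
    b=im[box[1]:box[3],box[0]:box[2]].astype(int)
    r,g,bl=b[...,0],b[...,1],b[...,2]
    m=(r-np.maximum(g,bl)>70) if col=='r' else (bl-r>70)&(bl-g>35)
    n,l,s,c=cv2.connectedComponentsWithStats(m.astype(np.uint8))
    return [(int(s[i,4]),c[i]+box[:2],(s[i,:4]+[box[0],box[1],0,0]).tolist()) for i in range(1,n) if s[i,4]>8]
E
python3 - <<'E'
from seg import *
ims={k:cv2.imread(f'pics/{f}.png')[:,:,::-1] for k,f in (('side','s2full'),('top','t2full'),('top0','top0'))}
for k,n,box,col in [('side','side',(340,155,370,205),'r'),('top0','top',(380,185,410,225),'r'),('side','side',(315,225,345,275),'b'),('top','top',(240,215,275,255),'b')]:
    for a,c,bb in blob(ims[k],box,col):
        for z in ((.1145,.05) if col=='r' else (.1005,.05)): print(k,col,a,c,bb,z,onz(n,c,z)[:2])
E
```

```text
side r 58 [357.2069 166.5   ] [354, 163, 8, 9] 0.1145 [ 0.4674 -0.2476]
side r 58 [357.2069 166.5   ] [354, 163, 8, 9] 0.05 [ 0.4926 -0.3992]
side r 59 [356.4576 186.4068] [351, 184, 12, 6] 0.1145 [ 0.439  -0.0767]
side r 59 [356.4576 186.4068] [351, 184, 12, 6] 0.05 [ 0.4611 -0.2104]
top0 r 89 [400.0562 196.0225] [396, 191, 10, 12] 0.1145 [ 0.4717 -0.2527]
top0 r 89 [400.0562 196.0225] [396, 191, 10, 12] 0.05 [ 0.5125 -0.2722]
top0 r 22 [395.9545 213.9545] [392, 212, 10, 4] 0.1145 [ 0.4077 -0.2211]
top0 r 22 [395.9545 213.9545] [392, 212, 10, 4] 0.05 [ 0.4455 -0.239 ]
side b 122 [329.1475 236.0082] [324, 230, 11, 13] 0.1005 [0.4597 0.2292]
side b 122 [329.1475 236.0082] [324, 230, 11, 13] 0.05 [0.4783 0.1513]
side b 95 [329.1474 258.2737] [322, 254, 15, 9] 0.1005 [0.4345 0.3331]
side b 95 [329.1474 258.2737] [322, 254, 15, 9] 0.05 [0.4512 0.2634]
top b 82 [252.7561 225.3902] [248, 221, 10, 11] 0.1005 [0.4639 0.2317]
top b 82 [252.7561 225.3902] [248, 221, 10, 11] 0.05 [0.4952 0.2344]
top b 14 [256.6429 241.    ] [253, 239, 8, 4] 0.1005 [0.4052 0.2263]
top b 14 [256.6429 241.    ] [253, 239, 8, 4] 0.05 [0.4343 0.2288]
```

```bash
python3 -m pendant '[[-2,0,40,0,0,0,1],[-1,0,35,0,0,0,1],[0,0,10,0,0,0,1],[0,0,4,0,0,0,1],[0,0,4,0,0,0,1],[0,0,4,0,0,0,1],[0,0,4,0,0,0,1]]'
```

```text
t: 5.0
tcp_pos: [0.4742, -0.2516, 0.1276]
eef_rot: [0.009, 0.132, 0.991, 0.0]
wrist_force: [-1.3, 1.5, 6.9]
grip_width: 0.0007
```

```bash
python3 -m pendant '[[0,0,4,0,0,0,1],[0,0,4,0,0,0,1],[0,0,4,0,0,0,1],[0,0,4,0,0,0,1]]';python3 -m pendant '[[0,0,4,0,0,0,1],[0,0,4,0,0,0,1]]'
```

```text
t: 5.4
tcp_pos: [0.4765, -0.2532, 0.1152]
eef_rot: [0.013, 0.132, 0.991, -0.002]
wrist_force: [-4.9, 3.3, 36.8]
grip_width: 0.0006
t: 5.6
tcp_pos: [0.4809, -0.2561, 0.1162]
eef_rot: [0.02, 0.132, 0.991, -0.006]
wrist_force: [-4.5, 3.3, 32.8]
grip_width: 0.0003
```

```bash
python3 -m pendant '[[0,0,-20,0,0,0,1],[0,0,-40,0,0,0,1],[0,0,-40,0,0,0,1],[0,0,0,0,0,0,1]]'
python3 - <<'E'
from seg import *
S=shot('side','s3.png',(340,110,380,210),6)
for a,c,bb in blob(S,(335,155,370,205),'r'): print(a,c,bb,onz('side',c,.1005 if c[1]<178 else .05))
q=ctrl.state()['eef_rot']
r=R.from_quat([q[1],q[2],q[3],q[0]])
print(r.as_matrix())
# desired: straight down, same yaw
y=r.as_matrix()[:,1]; y[2]=0;y/=np.linalg.norm(y); z=np.array([0,0,-1.]); D=np.c_[np.cross(y,z),y,z]
print('corr',(r.inv()*R.from_matrix(D)).as_rotvec())
E
```

```text
t: 6.0
tcp_pos: [0.4776, -0.2549, 0.2208]
eef_rot: [0.021, 0.132, 0.991, -0.007]
wrist_force: [1.0, 0.1, 0.1]
grip_width: 0.0004
58 [357.0345 169.931 ] [354, 166, 7, 9] [ 0.4676 -0.2477  0.1005]
60 [356.55 186.35] [351, 183, 12, 7] [ 0.4609 -0.211   0.05  ]
[[-0.9644  0.262   0.0368]
 [ 0.2616  0.965  -0.016 ]
 [-0.0397 -0.0058 -0.9992]]
corr [-0.0058  0.0397  0.0001]
```

View pics/s3.png

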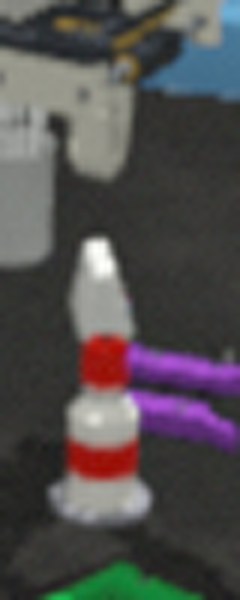

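The side view shows the red cap low and fitting the shut height: its centroid gives the same x,y at z = 0.1005 as before. Next I measure the holder.

```bash
cat > ov.py <<'E'
from seg import *
def draw(im,n,box,s,x,y,yaw):
    o=cv2.resize(im[box[1]:box[3],box[0]:box[2]],None,fx=s,fy=s,interpolation=cv2.INTER_CUBIC)
    def pt(a,b,z):
        P=[x+a*np.cos(yaw)-b*np.sin(yaw),y+a*np.sin(yaw)+b*np.cos(yaw),z]
        return tuple(int(round(v)) for v in (proj(n,P)+.5-box[:2])*s)
    for pl,c in [([(-.04,-.025,.017),(.033,-.025,.017),(.033,.025,.017),(-.04,.025,.017)],(0,0,255)),([(.045,-.05,.0),(.045,.05,.0)],(0,255,0)),([(-.04,-.035,0),(-.065,-.05,0)],(255,255,0)),([(-.04,.035,0),(-.065,.05,0)],(255,255,0)),([(-.105,0,0),(.033,0,0)],(255,0,255))]:
        for a,b in zip(pl[:-1],pl[1:]): cv2.line(o,pt(*a),pt(*b),c,1,cv2.LINE_AA)
    return o
E
cat > run.py <<'E'
from ov import *
import sys
x,y,d=map(float,sys.argv[1:4])
S=cv2.imread('pics/s2full.png');T=cv2.imread('pics/top0.png')
a=draw(S,'side',(285,205,345,265),6,x,y,np.radians(d)); b=draw(T,'top',(275,185,325,235),8,x,y,np.radians(d))
a=cv2.resize(a,(400,400));cv2.imwrite('pics/'+sys.argv[4],np.hstack([a,b]))
E
python3 run.py 0.566 0.064 -22 o1.png
```

```text
(no output)
```

View pics/o1.png

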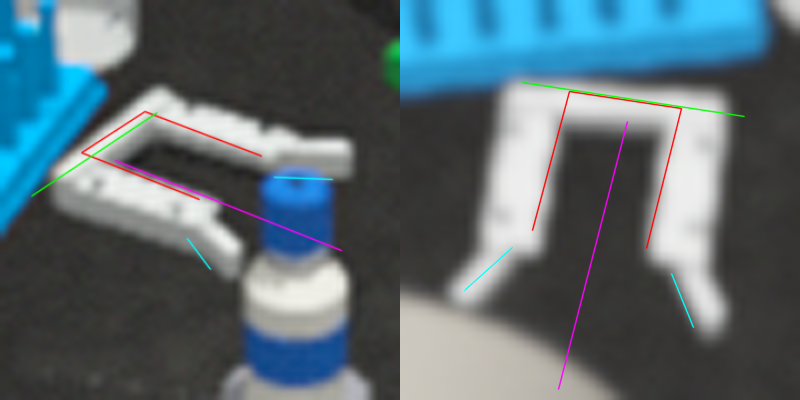

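```bash
cat > fit.py <<'E'
from ov import *
from scipy.optimize import least_squares
top=[((.033,.025,.017),(562,124)),((.033,-.025,.017),(666,130)),((-.04,.025,.017),(540,256)),((-.04,-.025,.017),(652,264))]
W=[(m,np.array([275+(u[0]-400)/8-.5,185+u[1]/8-.5])) for m,u in top]
for m,u in W: print(m,u,onz('top',u,m[2])[:2])
def P(p,m): return [p[0]+m[0]*np.cos(p[2])-m[1]*np.sin(p[2]),p[1]+m[0]*np.sin(p[2])+m[1]*np.cos(p[2]),m[2]]
f=lambda p:np.concatenate([proj('top',P(p,m))-u for m,u in W])
r=least_squares(f,[.56,.06,-.3]);print(r.x,np.degrees(r.x[2]),r.fun)
E
python3 fit.py
```

```text
(0.033, 0.025, 0.017) [294.75 200.  ] [0.5894 0.0808]
(0.033, -0.025, 0.017) [307.75 200.75] [0.5774 0.037 ]
(-0.04, 0.025, 0.017) [292.  216.5] [0.5245 0.1009]
(-0.04, -0.025, 0.017) [306.  217.5] [0.5112 0.0548]
[ 0.5541  0.0674 -0.2779] -15.924334844300725 [-0.5939 -0.7015  0.6889 -0.5058 -0.3551  0.5681  0.2598  0.5663]
```

```bash
python3 run.py 0.554 0.0665 -16 o2.png
```

```text
(no output)
```

View pics/o2.png

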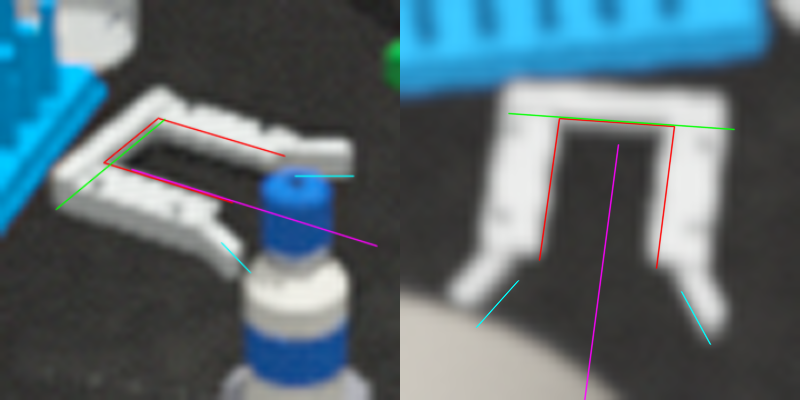

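```bash
sed -i 's/(.045,-.05,.0),(.045,.05,.0)/(.045,-.043,.02),(.045,.043,.02)/; s/,0),(-.065,-.05,0)/,.017),(-.065,-.05,.017)/; s/,0),(-.065,.05,0)/,.017),(-.065,.05,.017)/' ov.py; python3 run.py 0.556 0.0665 -16 o3.png
```

```text
(no output)
```

View pics/o3.png

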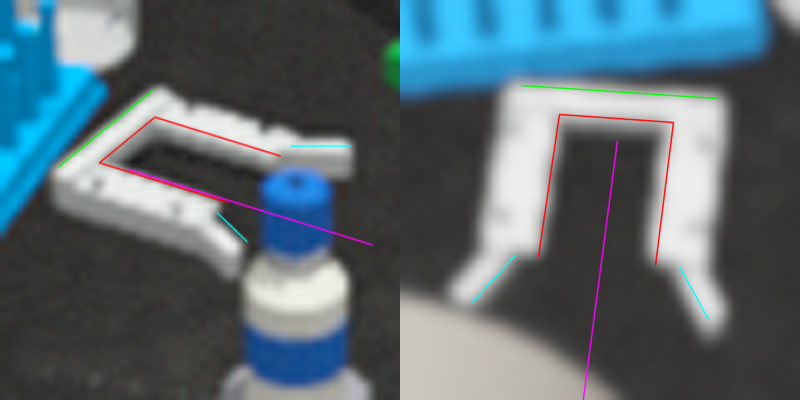

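```bash
python3 -m pendant '[[13,42,0,-0.006,0.04,0,0],[13,42,0,0,0,0,0],[13,42,0,0,0,0,0],[13,42,0,0,0,0,0],[13,42,0,0,0,0,0],[13,42,0,0,0,0,0],[13,42,0,0,0,0,0],[13,42,0,0,0,0,0],[13,42,0,0,0,0,0],[13,42,0,0,0,0,0],[13,42,0,0,0,0,0],[0,0,0,0,0,0,0],[0,0,0,0,0,0,0]]' 40
cat > corr.py <<'E'
from seg import *
import sys
tx,ty,tz,yd=map(float,sys.argv[1:5])  # target pos, tool-y azimuth deg
s=ctrl.state();q=s['eef_rot'];r=R.from_quat([q[1],q[2],q[3],q[0]])
a=np.radians(yd);y=np.array([np.cos(a),np.sin(a),0]);z=np.array([0,0,-1.]);D=np.c_[np.cross(y,z),y,z]
print('t',s['t'],'pos',s['tcp_pos'],'F',s['wrist_force'],'w',s['grip_width'])
print('shift mm',r.as_matrix().T@(np.array([tx,ty,tz])-s['tcp_pos'])*1000,'rot',(r.inv()*R.from_matrix(D)).as_rotvec())
E
python3 corr.py .463 .229 .13 74
python3 -c "
from h import *
print(onz('side',(263,262),0),onz('side',(330,262),0))"
```

```text
t: 7.35
tcp_pos: [0.4521, 0.2466, 0.1979]
eef_rot: [-0.014, 0.134, 0.991, -0.002]
wrist_force: [-0.3, -1.2, -0.2]
grip_width: 0.0911
t 7.35 pos [0.4521 0.2466 0.1979] F [-0.2971 -1.218  -0.1948] w 0.09109906124311679
shift mm [-17.1257 -13.606   67.5932] rot [-0.0075 -0.0278  0.0099]
[0.65136337 0.26056679 0.        ] [0.46075832 0.21204268 0.        ]
```

```bash
python3 -m pendant '[[-16,-13,30,-0.0075,-0.028,0.01,0],[0,0,0,0,0,0,0],[0,0,0,0,0,0,0]]'; python3 corr.py .463 .229 .087 74
python3 - <<'E'
from seg import *
S=shot('side','s4.png',(290,180,370,280),6);T=ctrl.grab_frame('top')
for k,im in(('side',S),('top',T)):
    for a,c,bb in blob(im,(310,215,345,275) if k=='side' else (240,210,275,260),'b'): print(k,a,c,bb,onz(k,c,.1005))
E
```

```text
t: 7.65
tcp_pos: [0.4628, 0.2277, 0.1652]
eef_rot: [-0.001, 0.14, 0.99, -0.001]
wrist_force: [-0.2, 0.2, 0.2]
grip_width: 0.092
t 7.65 pos [0.4628 0.2277 0.1652] F [-0.2412  0.2322  0.1578] w 0.09195420669239657
shift mm [-0.0119  1.4602 78.1926] rot [-0.0017 -0.0019 -0.0018]
side 113 [329.2389 236.4956] [324, 231, 11, 13] [0.4589 0.2316 0.1005]
side 95 [329.1474 258.2737] [322, 254, 15, 9] [0.4345 0.3331 0.1005]
```

View pics/s4.png

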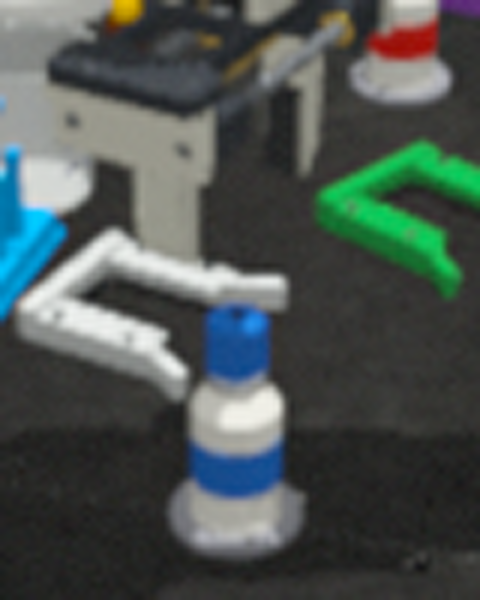

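```bash
python3 -m pendant '[[0,1.5,30,0,0,0,0],[0,0,30,0,0,0,0],[0,0,14,0,0,0,0],[0,0,3,0,0,0,0]]'; python3 corr.py .463 .229 .087 74
```

```text
t: 8.15
tcp_pos: [0.4667, 0.2301, 0.0912]
eef_rot: [0.003, 0.141, 0.99, 0.002]
wrist_force: [-0.0, 0.6, 0.7]
grip_width: 0.0916
t 8.15 pos [0.4667 0.2301 0.0912] F [-0.0477  0.5874  0.658 ] w 0.09160257640172215
shift mm [ 3.2333 -2.0963  4.1614] rot [ 0.0044  0.006  -0.0033]
```

```bash
python3 -m pendant '[[3,-2,3,0.004,0.006,-0.003,0],[0,0,0,0,0,0,0]]'; python3 corr.py .463 .229 .087 74;  python3 -m pendant '[[0,0,0,0,0,0,0.7],[0,0,0,0,0,0,1],[0,0,0,0,0,0,1],[0,0,0,0,0,0,1],[0,0,0,0,0,0,1],[0,0,0,0,0,0,1]]' 40; python3 corr.py .463 .229 .087 74
```

```text
t: 8.35
tcp_pos: [0.4638, 0.2292, 0.0894]
eef_rot: [0.0, 0.139, 0.99, 0.0]
wrist_force: [-0.2, 0.7, -0.1]
grip_width: 0.0919
t 8.35 pos [0.4638 0.2292 0.0894] F [-0.2477  0.6953 -0.1029] w 0.09192440460547587
shift mm [ 0.6974 -0.3737  2.3517] rot [ 0.0011  0.0007 -0.0004]
t: 8.95
tcp_pos: [0.4655, 0.2298, 0.0926]
eef_rot: [0.003, 0.139, 0.99, 0.002]
wrist_force: [-0.8, -0.3, -1.1]
grip_width: 0.0481
t 8.95 pos [0.4655 0.2298 0.0926] F [-0.8132 -0.2568 -1.0814] w 0.048071729195191495
shift mm [ 2.2308 -1.5288  5.5355] rot [ 0.0045  0.0056 -0.0003]
```

```bash
python3 -m pendant '[[2,-1,5,0.004,0.005,0,1],[0,0,0,0,0,0,1],[0,0,0,0,0,0,1],[0,0,0,0,0,0,1]]' 40; python3 corr.py .463 .229 .087 74
```

```text
t: 9.35
tcp_pos: [0.4635, 0.2299, 0.0872]
eef_rot: [0.0, 0.139, 0.99, 0.001]
wrist_force: [0.0, 1.0, 0.5]
grip_width: 0.0271
t 9.35 pos [0.4635 0.2299 0.0872] F [0.0118 1.0152 0.4739] w 0.02714221967157118
shift mm [ 0.2332 -0.976   0.1522] rot [ 0.0012  0.0006 -0.0006]
```

```bash
python3 -m pendant '[[0,0,-4,0,0,0,1],[0,0,-4,0,0,0,1],[0,-15,0,0,0,0,1],[-3,-20,0,0,0,0,1],[-3,-20,0,0,0,0,1],[-3,-20,0,0,0,0,1],[-3,-20,0,0,0,0,1],[-3,-20,0,0,0,0,1],[-2,-10,0,0,0,0,1],[0,-5,0,0,0,0,1],[0,0,0,0,0,0,1],[0,0,0,0,0,0,1]]' ; python3 corr.py .444 .100 .09 74
python3 - <<'E'
from seg import *
shot('side','s5.png',(280,180,380,280),6);shot('top','t5.png',(240,180,340,280),6)
E
```

```text
t: 10.55
tcp_pos: [0.4383, 0.0908, 0.0951]
eef_rot: [-0.002, 0.139, 0.99, -0.001]
wrist_force: [0.2, 0.6, -2.8]
grip_width: 0.0268
t 10.55 pos [0.4383 0.0908 0.0951] F [ 0.1903  0.6111 -2.8401] w 0.026825909712878557
shift mm [-2.9296 10.4019  5.0066] rot [-0.0034 -0.0044  0.0002]
```

View pics/s5.png

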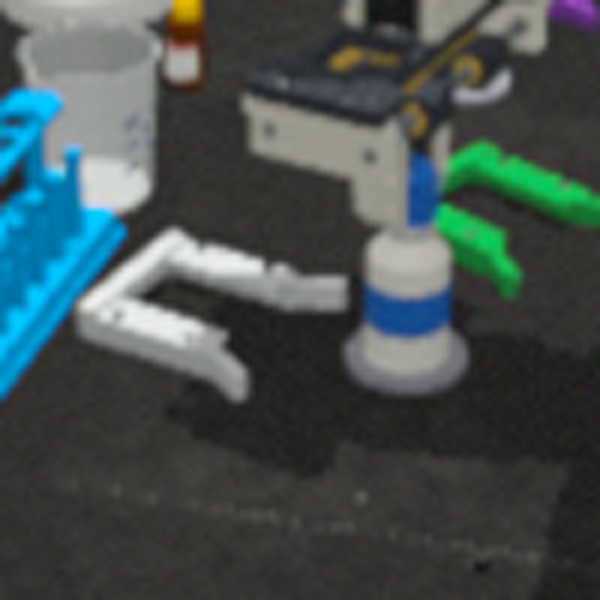

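View pics/t5.png

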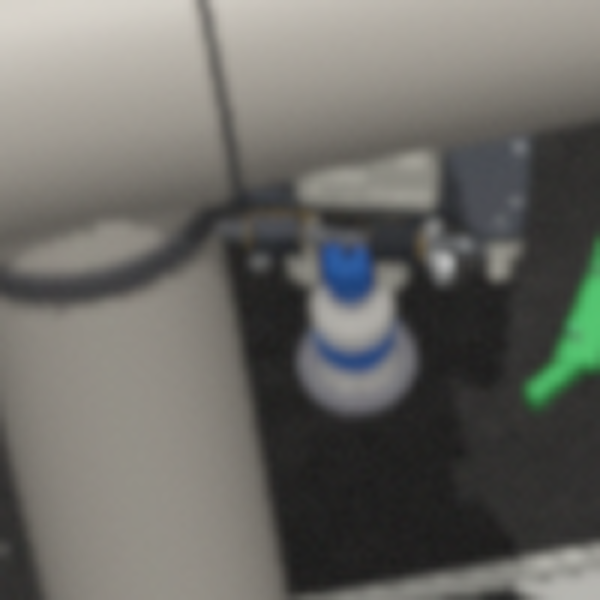

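```bash
python3 -c "
from seg import *
print(onz('side',(280+406/6-.5,180+363/6-.5),.012),onz('top',(240+357/6-.5,180+366/6-.5),.012))
print(onz('side',(280+408/6-.5,180+311/6-.5),.058-.0),onz('side',(280+347/6-.5,180+290/6-.5),.017))
P=[.4383,.0908,.008]
for n,o in(('side',(280,180)),('top',(240,180))):
  print(n,(proj(n,[.4383,.0908,.014])+.5-o)*6,(proj(n,[.4383,.0908,.124])+.5-o)*6)
"
```

```text
[0.4322 0.1014 0.012 ] [0.4306 0.0927 0.012 ]
[0.4277 0.1242 0.058 ] [0.4764 0.0453 0.017 ]
side [398.7416 347.6005] [403.8976 163.1607]
top [357.8428 351.7092] [347.6022 248.0071]
```

```bash
python3 -m pendant '[[0,9,5,-0.003,-0.004,0,1],[0,0,0,0,0,0,1]]' ; python3 corr.py .454 .096 .0885 74
```

```text
t: 10.85
tcp_pos: [0.4412, 0.1013, 0.0896]
eef_rot: [0.0, 0.138, 0.99, 0.0]
wrist_force: [-0.0, 0.2, -3.3]
grip_width: 0.0273
t 10.85 pos [0.4412 0.1013 0.0896] F [-0.0155  0.1669 -3.3035] w 0.027284043960323967
shift mm [-13.7652  -1.5707   1.0841] rot [0.0002 0.0002 0.0019]
```

```bash
python3 -m pendant '[[-13,0,0,0,0,0,1],[-13,-1,0,0,0,0,1],[-13,0,0,0,0,0,1],[-10,0,0,0,0,0,1],[0,0,0,0,0,0,1]]' ; python3 corr.py .555 .067 .0885 74
python3 - <<'E'
from ov import *
S=shot('side','s6.png',(280,180,380,280),6);T=shot('top','t6.png',(260,180,340,260),6)
cv2.imwrite('pics/o6.png',draw(np.ascontiguousarray(S[:,:,::-1]),'side',(290,200,360,260),10,.556,.067,np.radians(-16)))
E
```

```text
t: 11.35
tcp_pos: [0.4936, 0.0864, 0.0892]
eef_rot: [0.001, 0.137, 0.991, 0.0]
wrist_force: [-0.5, 0.2, -2.6]
grip_width: 0.0271
t 11.35 pos [0.4936 0.0864 0.0892] F [-0.5057  0.1951 -2.5906] w 0.02713342535619371
shift mm [-64.3356  -2.0077   0.86  ] rot [0.0003 0.0018 0.0043]
```

View pics/o6.png

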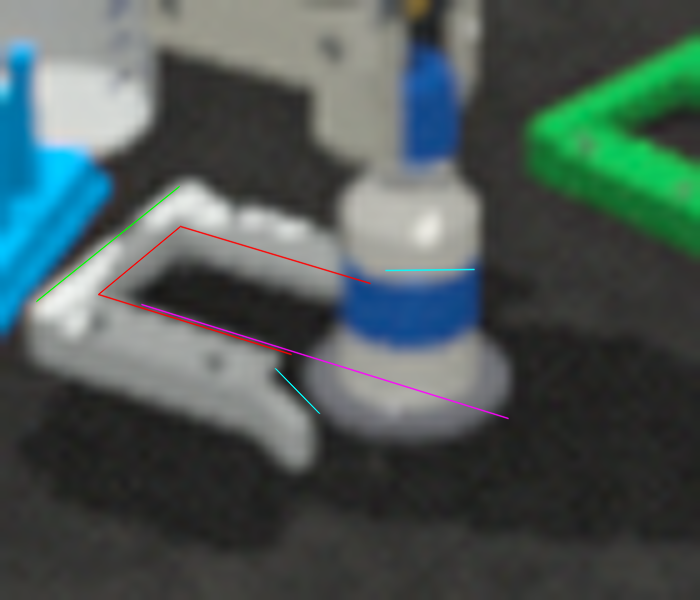

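View pics/t6.png

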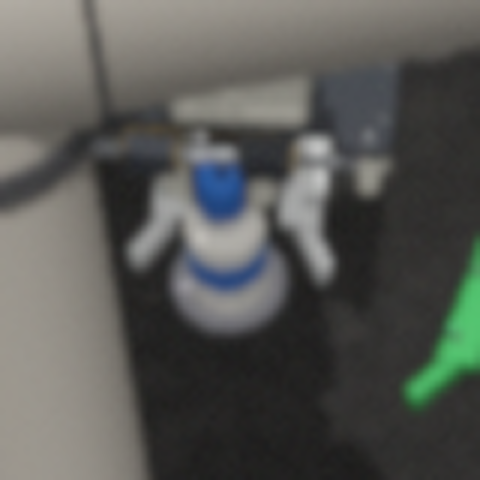

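```bash
python3 -m pendant '[[-10,-1,0,0,0,0.004,1],[-10,-1,0,0,0,0,1],[-10,0,0,0,0,0,1],[-5,0,0,0,0,0,1]]' ; python3 corr.py .555 .067 .0885 74
python3 -m pendant '[[-8,0,0,0,0,0,1],[-5,0,0,0,0,0,1],[0,0,0,0,0,0,1]]' ; python3 corr.py .555 .067 .0885 74
```

```text
t: 11.85
tcp_pos: [0.5262, 0.0746, 0.0891]
eef_rot: [-0.001, 0.139, 0.99, -0.0]
wrist_force: [-0.6, 0.3, -2.9]
grip_width: 0.0272
t 11.85 pos [0.5262 0.0746 0.0891] F [-0.5761  0.316  -2.894 ] w 0.027247943331853364
shift mm [-29.7307   0.6069   0.5253] rot [-0.0005 -0.0012  0.0009]
t: 12.15
tcp_pos: [0.5407, 0.0703, 0.0889]
eef_rot: [-0.0, 0.139, 0.99, -0.0]
wrist_force: [0.7, -0.3, -2.9]
grip_width: 0.0269
t 12.15 pos [0.5407 0.0703 0.0889] F [ 0.7348 -0.2799 -2.8879] w 0.026860609133561055
shift mm [-14.635    0.7208   0.339 ] rot [-0.0004 -0.0009  0.0004]
```

No contact yet, so I keep going in small steps until the stop pushes back.

```bash
python3 -m pendant '[[-5,0,0,0,0,0,1],[-5,0,0,0,0,0,1],[0,0,0,0,0,0,1]]' ; python3 -m pendant '[[-4,0,0,0,0,0,1],[0,0,0,0,0,0,1]]' ; python3 -m pendant '[[-3,0,0,0,0,0,1],[0,0,0,0,0,0,1]]'
```

```text
t: 12.45
tcp_pos: [0.5507, 0.0675, 0.0887]
eef_rot: [-0.001, 0.139, 0.99, -0.0]
wrist_force: [0.2, -0.7, -2.5]
grip_width: 0.0268
t: 12.65
tcp_pos: [0.5547, 0.0664, 0.0887]
eef_rot: [-0.001, 0.139, 0.99, -0.0]
wrist_force: [0.2, 0.0, -2.1]
grip_width: 0.0271
t: 12.85
tcp_pos: [0.5577, 0.0656, 0.0887]
eef_rot: [-0.001, 0.139, 0.99, -0.0]
wrist_force: [0.3, -0.1, -2.3]
grip_width: 0.027
```

```bash
python3 -m pendant '[[-3,0,0,0,0,0,1],[0,0,0,0,0,0,1]]' ; python3 -m pendant '[[-3,0,0,0,0,0,1],[0,0,0,0,0,0,1]]' ;  python3 - <<'E'
from ov import *
S=shot('side','s7.png',(280,180,380,280),6);T=shot('top','t7.png',(260,180,340,260),6)
cv2.imwrite('pics/o7.png',draw(np.ascontiguousarray(S[:,:,::-1]),'side',(290,200,360,260),10,.556,.067,np.radians(-16)))
E
```

```text
t: 13.05
tcp_pos: [0.5606, 0.0648, 0.0886]
eef_rot: [-0.001, 0.139, 0.99, -0.0]
wrist_force: [-0.3, 0.1, -2.5]
grip_width: 0.027
t: 13.25
tcp_pos: [0.5624, 0.0642, 0.0883]
eef_rot: [-0.003, 0.139, 0.99, -0.0]
wrist_force: [-1.8, 0.8, -1.9]
grip_width: 0.0271
```

View pics/o7.png

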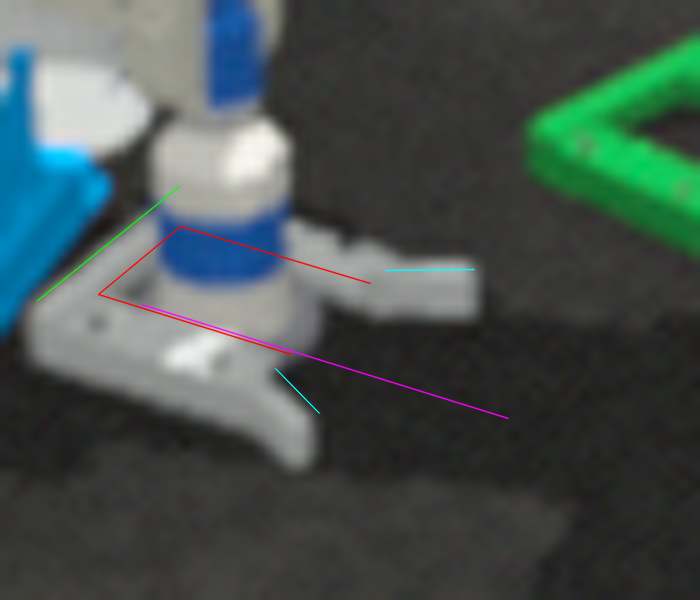

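View pics/t7.png

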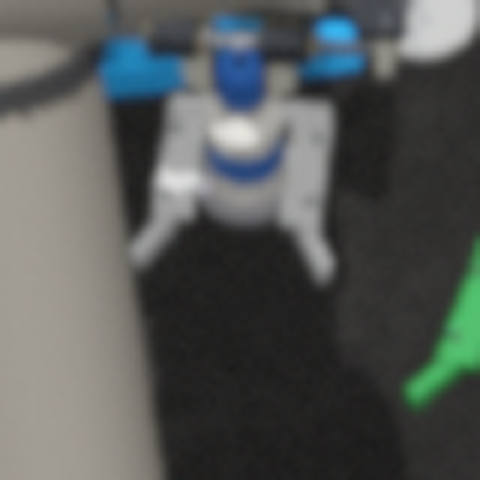

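```bash
python3 -m pendant '[[-3,0,0,0,0,0,1],[0,0,0,0,0,0,1]]' ; python3 -m pendant '[[-3,0,0,0,0,0,1],[-2,0,0,0,0,0,1]]'
```

```text
t: 13.55
tcp_pos: [0.5641, 0.0638, 0.0881]
eef_rot: [-0.004, 0.139, 0.99, -0.0]
wrist_force: [-3.3, 0.7, -1.1]
grip_width: 0.0273
t: 13.75
tcp_pos: [0.5679, 0.063, 0.0888]
eef_rot: [-0.006, 0.138, 0.99, 0.0]
wrist_force: [-6.4, 1.6, 3.7]
grip_width: 0.0267
```

```bash
python3 corr.py .5635 .0645 .0868 74;  python3 -m pendant '[[4,0,0,0,-0.012,0,1],[0,0,1,0,0,0,1],[0,0,0,0,0,0,1],[0,0,0,0,0,0,1]]'; python3 corr.py .5635 .0645 .0868 74
```

```text
t 13.75 pos [0.5679 0.063  0.0888] F [-6.363   1.6346  3.6505] w 0.026721251277786125
shift mm [4.5782 0.2255 2.0462] rot [-0.0012 -0.011   0.0014]
t: 14.15
tcp_pos: [0.5651, 0.0638, 0.0883]
eef_rot: [0.003, 0.138, 0.99, -0.001]
wrist_force: [-1.8, 1.0, -0.3]
grip_width: 0.0268
t 14.15 pos [0.5651 0.0638 0.0883] F [-1.8176  0.9773 -0.3171] w 0.02679989107176597
shift mm [1.774  0.1915 1.5293] rot [-0.0009  0.0055  0.0015]
```

```bash
python3 -m pendant '[[2,0,1.5,0,0.005,0,1],[0,0,0,0,0,0,1],[0,0,0,0,0,0,0.5],[0,0,0,0,0,0,0.5],[0,0,0,0,0,0,0.5],[0,0,0,0,0,0,0.5]]'; python3 corr.py .5635 .0645 .0868 74
python3 - <<'E'
from ov import *
S=shot('side','s8.png',(280,180,360,280),6);T=shot('top','t8.png',(260,180,340,260),6)
E
```

```text
t: 14.75
tcp_pos: [0.5663, 0.0637, 0.0884]
eef_rot: [0.004, 0.139, 0.99, -0.0]
wrist_force: [-0.2, -1.4, 0.3]
grip_width: 0.0456
t 14.75 pos [0.5663 0.0637 0.0884] F [-0.2064 -1.4365  0.3036] w 0.04557435942960258
shift mm [ 2.8922 -0.0382  1.6007] rot [0.0005 0.0076 0.0013]
```

View pics/s8.png

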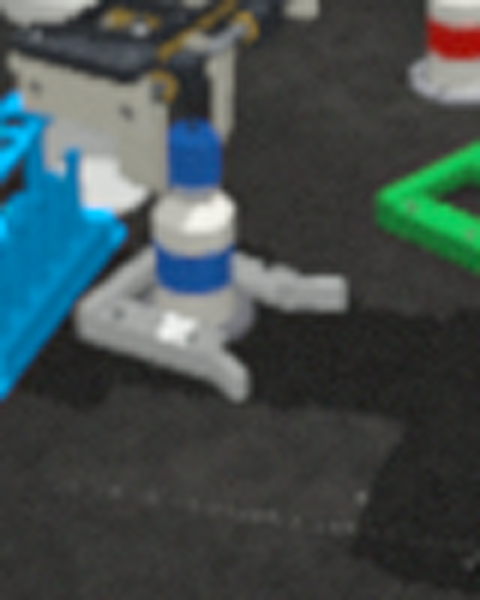

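View pics/t8.png

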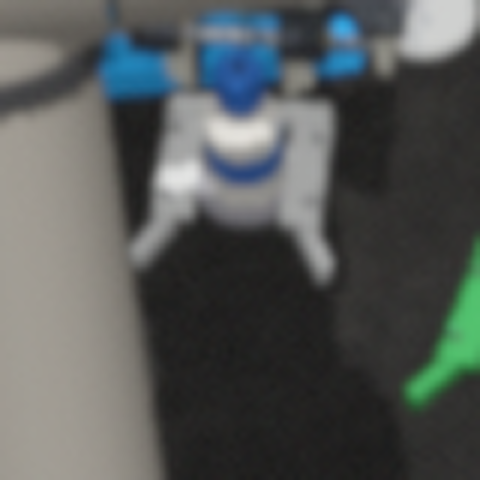

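```bash
python3 - <<'E'
from seg import *
for n,b in(('side',(300,195,325,235)),('top',(292,185,312,202))):
    im=ctrl.grab_frame(n)
    for a,c,bb in blob(im,b,'b'): print(n,a,c,bb,onz(n,c,.1005),onz(n,c,.05))
E
python3 corr.py .559 .0665 .086 74
```

```text
side 89 [311.8539 205.2921] [308, 200, 9, 11] [0.5557 0.0658 0.1005] [ 0.582  -0.0252  0.05  ]
side 67 [311.5821 225.0149] [306, 222, 12, 7] [0.5234 0.1836 0.1005] [0.5472 0.102  0.05  ]
top 98 [299.2653 191.5918] [294, 187, 12, 11] [0.5635 0.0651 0.1005] [0.5985 0.0617 0.05  ]
t 14.95 pos [0.5661 0.0638 0.0884] F [-0.3524  0.4715 -0.0858] w 0.045956455611823384
shift mm [7.5667 0.643  2.3283] rot [0.0004 0.0072 0.0013]
```

```bash
python3 -m pendant '[[7,0.6,2,0,0.007,0.001,0.5],[0,0,0,0,0,0,1],[0,0,0,0,0,0,1],[0,0,0,0,0,0,1],[0,0,0,0,0,0,1],[0,0,0,0,0,0,1]]' 45; python3 corr.py .559 .0665 .086 74
```

```text
t: 15.55
tcp_pos: [0.5586, 0.0664, 0.086]
eef_rot: [-0.0, 0.139, 0.99, 0.0]
wrist_force: [-1.2, 0.0, 1.2]
grip_width: 0.027
t 15.55 pos [0.5586 0.0664 0.086 ] F [-1.1993  0.0292  1.2395] w 0.027024925917770583
shift mm [-0.382   0.1957 -0.0156] rot [-0.0001 -0.001   0.0004]
```

```bash
python3 -m pendant '[[0,0,-4,0,0,0,1],[0,0,-4,0,0,0,1]]'; python3 -m pendant '[[0,0,-4,0,0,0,1],[0,0,-4,0,0,0,1]]'; python3 -m pendant '[[0,0,-4,0,0,0,1],[0,0,0,0,0,0,1]]';python3 corr.py .559 .0665 .104 74
```

```text
t: 15.75
tcp_pos: [0.5578, 0.0664, 0.0933]
eef_rot: [-0.002, 0.139, 0.99, -0.0]
wrist_force: [-0.1, -0.2, -7.9]
grip_width: 0.0267
t: 15.95
tcp_pos: [0.5576, 0.0663, 0.1014]
eef_rot: [-0.002, 0.139, 0.99, -0.0]
wrist_force: [-0.1, -0.3, -2.7]
grip_width: 0.027
t: 16.15
tcp_pos: [0.5566, 0.0661, 0.1049]
eef_rot: [-0.004, 0.139, 0.99, -0.001]
wrist_force: [0.8, -0.9, -7.8]
grip_width: 0.0268
t 16.15 pos [0.5566 0.0661 0.1049] F [ 0.7594 -0.9406 -7.7567] w 0.02683303160236041
shift mm [-2.2216  1.0283  0.8548] rot [-0.0021 -0.0069  0.0004]
```

```bash
python3 -m pendant '[[0,0,-3,0,-0.004,0,1],[0,0,0,0,0,0,1]]'
python3 - <<'E'
from ov import *
S=shot('side','s9.png',(280,180,360,280),6);T=shot('top','t9.png',(260,180,340,260),6)
E
```

```text
t: 16.35
tcp_pos: [0.555, 0.0663, 0.1047]
eef_rot: [-0.004, 0.139, 0.99, -0.001]
wrist_force: [0.1, 1.2, -1.4]
grip_width: 0.0269
```

View pics/s9.png

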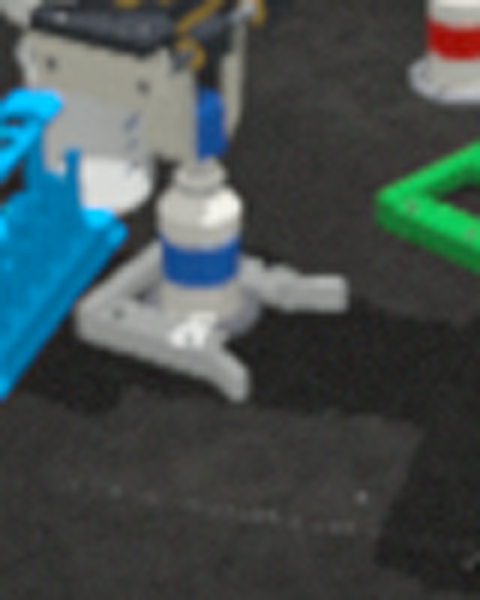

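View pics/t9.png

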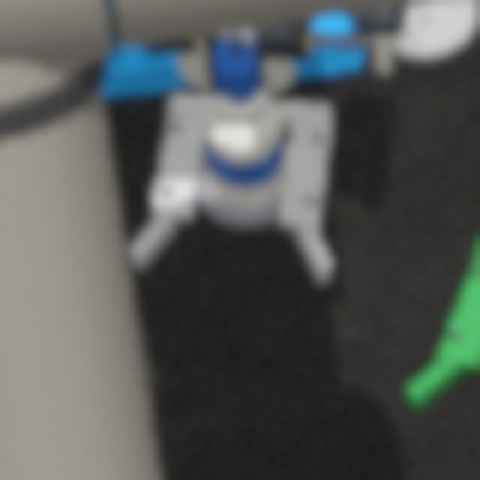

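The neck now shows under the cap, so it has opened. The bottle has shifted a few mm toward the mouth, so I set it down and push it back against the stop.

```bash
python3 -m pendant '[[-2,0,2,0,-0.007,0,1],[-2,0,2,0,0,0,1],[0,0,0,0,0,0,1]]';python3 corr.py .559 .0665 .1 74
```

```text
t: 16.75
tcp_pos: [0.5596, 0.0654, 0.103]
eef_rot: [0.001, 0.139, 0.99, -0.001]
wrist_force: [-1.5, 0.7, -3.0]
grip_width: 0.027
t 16.75 pos [0.5596 0.0654 0.103 ] F [-1.4545  0.6988 -2.9543] w 0.027012918909622548
shift mm [0.9122 0.9129 2.9707] rot [-0.0022  0.0021  0.0003]
```

```bash
python3 -m pendant '[[0,0,2,0,0,0,1],[0,0,1,0,0,0,1],[0,0,0,0,0,0,1]]';python3 corr.py .559 .0665 .1 74; python3 -m pendant '[[0,0,0,0,0,0,0.5],[0,0,0,0,0,0,0.3],[0,0,0,0,0,0,0],[0,0,0,0,0,0,0],[0,0,0,0,0,0,0],[0,0,0,0,0,0,0]]';python3 corr.py .559 .0665 .1 74
```

```text
t: 17.05
tcp_pos: [0.5595, 0.0654, 0.1007]
eef_rot: [0.001, 0.139, 0.99, -0.001]
wrist_force: [-1.7, 0.4, -3.5]
grip_width: 0.027
t 17.05 pos [0.5595 0.0654 0.1007] F [-1.6789  0.4019 -3.4741] w 0.02700625108607484
shift mm [0.7475 0.9138 0.7346] rot [-0.0022  0.0023  0.0005]
t: 17.65
tcp_pos: [0.5623, 0.0649, 0.1027]
eef_rot: [0.005, 0.139, 0.99, -0.001]
wrist_force: [-0.4, 0.0, -0.9]
grip_width: 0.0702
t 17.65 pos [0.5623 0.0649 0.1027] F [-0.3652  0.0336 -0.8624] w 0.07023225932989442
shift mm [3.6533 0.618  2.6801] rot [-0.0009  0.0096  0.0005]
```

Then straight up and a swing back out of the view.

```bash
python3 -m pendant '[[2,0,-20,0,0.009,0,0],[0,0,-30,0,0,0,0],[0,0,-40,0,0,0,0],[0,0,-40,0,0,0,0],[15,40,0,0,0,0,0],[15,40,0,0,0,0,0],[15,40,0,0,0,0,0],[15,40,0,0,0,0,0],[15,40,0,0,0,0,0],[15,40,0,0,0,0,0],[15,40,0,0,0,0,0],[0,0,0,0,0,0,0]]'
python3 - <<'E'
from ov import *
S=shot('side','sA.png',(290,150,380,250),6);T=shot('top','tA.png',(220,160,430,280),3.5)
for n,im,b,col in(('side',S,(300,190,330,235),'b'),('top',T,(285,180,315,225),'b'),('side',S,(335,155,370,205),'r'),('top',T,(380,185,412,225),'r')):
    for a,c,bb in blob(im,b,col): print(n,col,a,c,bb,onz(n,c,.1145 if col=='b' else .1005),onz(n,c,.05))
for n in('side','top'):
    for t,z in(('blue_bottle',0),('blue_cap_top',.1295),('red_bottle',0),('red_cap_top',.1155)):
        for d in ctrl.place_of(t,n)[:2]: print(n,t,round(d['conf'],2),np.round(d['uv'],1),onz(n,d['uv'],z)[:2])
E
```

```text
t: 18.85
tcp_pos: [0.5368, 0.3735, 0.2384]
eef_rot: [0.001, 0.142, 0.99, 0.001]
wrist_force: [-0.5, -1.0, -0.8]
grip_width: 0.0918
side b 99 [311.899  201.0505] [307, 196, 10, 11] [0.556  0.0636 0.1145] [ 0.5904 -0.0555  0.05  ]
side b 65 [312.0769 224.8615] [306, 221, 13, 8] [0.5157 0.2051 0.1145] [0.5459 0.1007 0.05  ]
top b 320 [302.8906 186.5406] [291, 180, 24, 16] [0.5715 0.0509 0.1145] [0.617  0.0459 0.05  ]
top b 14 [300.5    208.4286] [297, 208, 8, 2] [0.4882 0.0731 0.1145] [0.5298 0.0691 0.05  ]
side r 64 [357.0312 169.5   ] [354, 165, 7, 10] [ 0.4683 -0.2518  0.1005] [ 0.4877 -0.3681  0.05  ]
side r 61 [356.6066 186.3934] [351, 183, 12, 7] [ 0.4433 -0.1059  0.1005] [ 0.4606 -0.2106  0.05  ]
top r 89 [399.4157 198.4157] [395, 193, 10, 12] [ 0.4718 -0.2523  0.1005] [ 0.5034 -0.2673  0.05  ]
top r 24 [395.8333 213.9167] [392, 211, 10, 6] [ 0.4162 -0.2246  0.1005] [ 0.4457 -0.2387  0.05  ]
side blue_bottle 0.82 [311.4 235.2] [0.5537 0.0835]
side blue_cap_top 0.56 [313.3 196.5] [0.5521 0.0603]
side red_bottle 0.65 [356.  193.8] [ 0.4681 -0.2482]
side red_cap_top 0.43 [357.3 163.7] [ 0.4716 -0.2722]
side red_cap_top 0.43 [311.4 193.9] [0.5707 0.0172]
top blue_bottle 0.68 [299.  207.7] [0.566  0.0706]
top blue_cap_top 0.56 [300.9 185.5] [0.5663 0.0578]
top red_bottle 0.96 [393.3 216.1] [ 0.4682 -0.2416]
top red_cap_top 0.55 [399.4 194.3] [ 0.478  -0.2522]
```

View pics/sA.png

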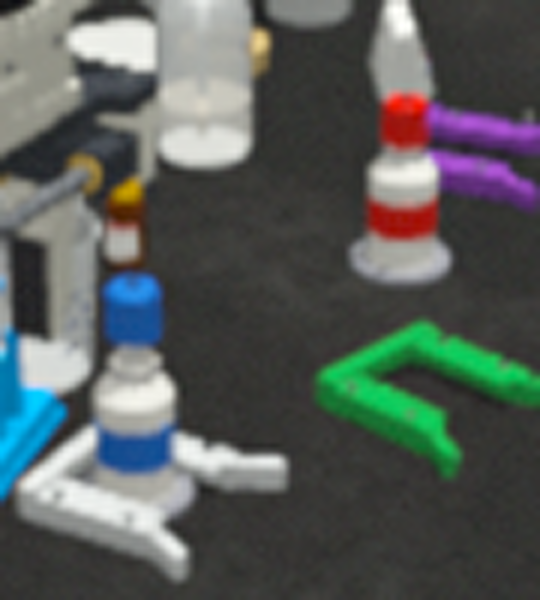

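View pics/tA.png

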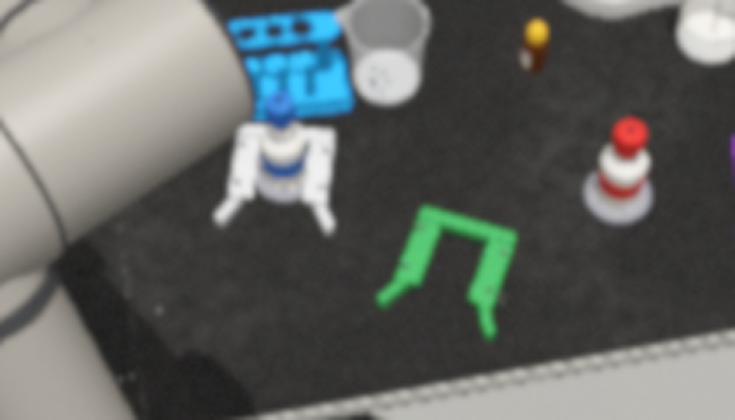

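```bash
python3 -m pendant '[[40,0,-10,0,0,0,0],[40,0,-10,0,0,0,0],[40,0,0,0,0,0,0],[0,0,0,0,0,0,0],[0,0,0,0,0,0,0],[0,0,0,0,0,0,0],[0,0,0,0,0,0,0],[0,0,0,0,0,0,0]]'
python3 - <<'E'
from ov import *
S=shot('side','sB.png');T=ctrl.grab_frame('top')
cv2.imwrite('pics/oB.png',draw(np.ascontiguousarray(S[:,:,::-1]),'side',(285,190,345,250),10,.556,.067,np.radians(-16)))
print(ctrl.state()['wrist_force'],ctrl.state()['tcp_pos'])
for d in ctrl.place_of('marker_1','side')[:1]+ctrl.place_of('dropper_c','side')[:1]: print(d)
E
```

```text
t: 20.15
tcp_pos: [0.4242, 0.3994, 0.2591]
eef_rot: [0.002, 0.149, 0.989, 0.0]
wrist_force: [-0.5, -0.6, 0.4]
grip_width: 0.0918
[-1.0341  0.208   0.158 ] [0.4241 0.3993 0.259 ]
{'uv': [308.6, 306.4], 'conf': 0.75}
```

View pics/sB.png

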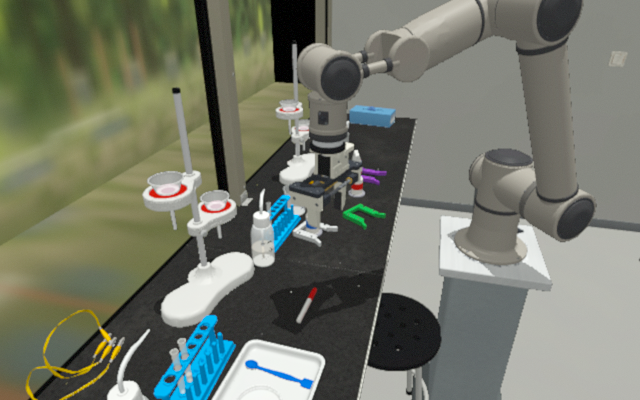

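View pics/oB.png

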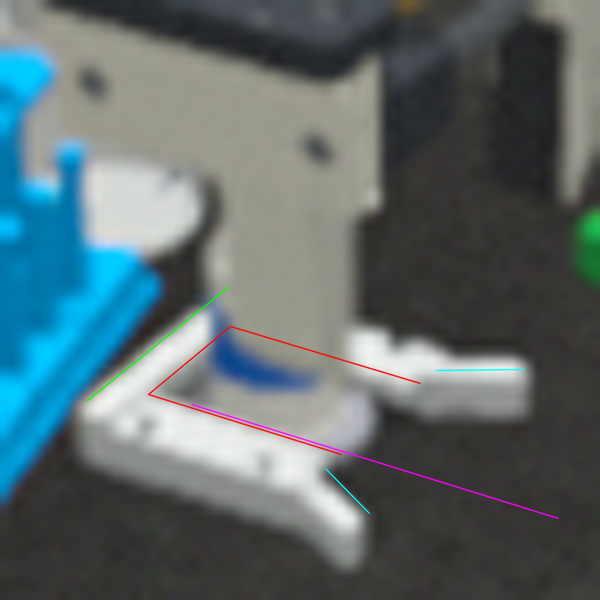

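Run:
```python
from ov import *
o=cv2.imread('pics/sA.png')
a=np.linspace(0,6.28,80)
for rr,z,c in((.032,.006,(0,255,255)),(.0215,.05,(0,255,0)),(.014,.1295,(255,0,255))):
    P=[(proj('side',[.556+rr*np.cos(t),.067+rr*np.sin(t),z])+.5-[290,150])*6 for t in a]
    cv2.polylines(o,[np.int32(P)],True,c,1,cv2.LINE_AA)
cv2.imwrite('pics/oC.png',cv2.resize(o[230:600,0:320],None,fx=1.6,fy=1.6))
```

```text
(no output)
```

View pics/oC.png

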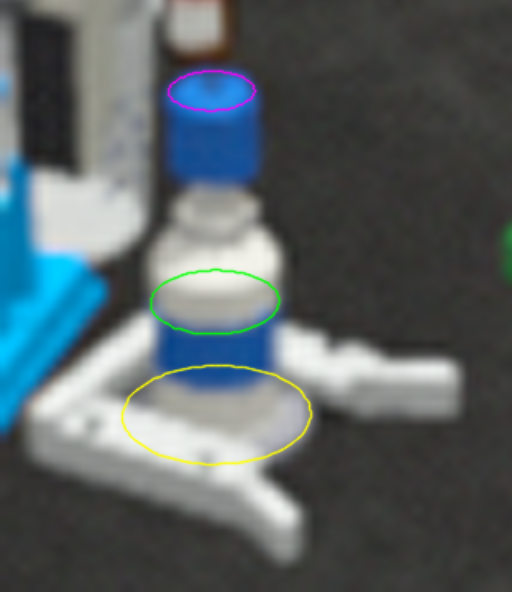

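The foot, body and cap-top outlines predicted for home and open match the picture within about 2 mm. I'm handing the job in.

```bash
python3 -c "
from bench import ctrl
print(ctrl.close_job())"
```

```text
the job is handed in; nothing more can be done
None
```

I pressed the red cap shut, slid the blue bottle into the aluminium holder against its back stop, pulled its cap open, and handed the job in at about 20 s of the 54 s. No verdict came back, so what follows rests on my own checks.

- **Red bottle:** The cap was pressed down to 115 mm with about 35 N. In both views it dropped by about the 14 mm from open to shut. The bottle stayed upright and, within measuring error, where it started.
- **Blue bottle, going in:** It touched the stop, and I released it there with the cap still shut. On the first push at the stop the grip began to tilt slightly, so I backed off and straightened it.
- **Blue bottle, opening:** The gripper rose 19 mm, which is about 5 mm of play under the lips plus the 14 mm of cap travel, and the neck showed in the picture. The bottle came a few mm towards the mouth, so I pushed it back to the stop before letting go. The home-and-open outline drawn on the side picture then matched within about 2 mm.
- **Bystanders:** The marker was still where it started. In my last look the network did not report the dropper bottle, but it was standing in the pictures taken just before.
- **Disagreement:** The side and top cameras differed by up to about 1 cm on some points, so I relied on the fit to the holder and on the contact force at the stop. The arm ended clear of everything in view, with about 1 N on the wrist.

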